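# Isolate the finishing machine and hold its hood open

### The job

The wheels of the shoe-finishing machine are to be inspected: first pull the isolating plug out of the isolator box and put it in the open tub. Then lift the machine's hood by its bar handle and hold it open at 50 degrees; finish while still holding it there, because it falls shut when let go. Do not lift the hood while the plug is still in its socket, and leave the other things on the bench where they are.

Things in the scene. Friction and masses are not known exactly. Their poses are not given: they have to be found in the camera images.
- plug_head (a point): Centre of the head of the isolating plug: a black block 46 mm long (its x), 28 mm wide (its y), 50 mm high (its z up), standing upright on top of the isolator box. A steel square shank, 18 x 18 mm, goes 24 mm down from the head's underside into the socket. This point lies 25 mm above the head's underside and 49 mm above the shank's foot.
- socket (a point): Mouth of the square socket (20 x 20 mm, 27 mm deep) in the middle of the top of the isolator box, a grey block fixed to the bench, 110 mm (its x) x 120 mm (its y) x 70 mm high. With the plug in, the head's underside rests on the top face, round this point. z up.
- plug: The whole isolating plug, origin at the foot of the shank, axes as for its head. Weight about 90 g. It is pulled straight up; a sprung detent holds it with about 10 to 20 N over the first 10 mm, then it only rubs lightly until it is out.
- tub: Open square steel tub fixed to the bench, 170 x 170 mm outside, 50 mm high, wall and floor 4 mm; origin at the centre of its underside, z up. The isolator box and the tub may change places.
- hood (a joint): Opening angle of the hood, rad: 0 shut, 0.873 is 50 degrees, stop at 1.4. Gravity and a light spring shut it from every angle; it takes about 3 to 7 N upwards at the handle to hold.
- handle (a point): Middle of the bar handle on the hood: a round steel bar 12 mm thick and 120 mm long, level, running along the hood's own x. It stands 42 mm (to the bar's centre) in front of the hood's front face, which lies towards +y of the handle; the bar's centre is 10 mm below the hood's top face. The axes turn with the hood: shut, y points level from the handle towards the hinge and z up. The bar may turn between gripping fingers as the hood swings.
- hinge (a point): Point on the hood's hinge axis, in the middle of its length, fixed to the machine. The axis is this frame's x, level; z up. With the hood shut the handle lies at y = -242 mm, z = +40 mm in this frame; opening swings it up and towards +y. The machine is a green box 300 mm (x) x 200 mm (y) x 100 mm high with a motor on its +x end, and the hood, an aluminium cover 280 x 200 x 50 mm, hinges along its +y top edge, 105 mm above the bench.
- polish: Bystander: flat round tin, 72 mm across, 32 mm high; origin under its centre.
- glue: Bystander: can, 64 mm across, 130 mm high; origin under its centre.
- jar: Bystander: small jar, 50 mm across, 70 mm high; origin under its centre.
- hammer: Bystander: hammer lying on the bench; origin under its middle.
- brush: Bystander: shoe brush 160 x 55 x 45 mm; origin under its centre.
- awl: Bystander: screwdriver lying on the bench, about 200 mm long; origin under its middle.

How it is judged (in metres and radians):
On the way, in this order (a step that is already met when the one before it is completed fails the run):
1. the plug is pulled out of its socket (distance between plug_head and socket above 0.06 m), for 0.1 s.
2. the plug lies released in the tub (x of plug_head in the frame of tub between -0.08 and 0.08 m and y of plug_head in the frame of tub between -0.08 and 0.08 m and z of plug_head in the frame of tub between 0 and 0.065 m and contact force between plug and the fingers below 0.1 N and linear speed of plug below 0.03 m/s), for 0.2 s.
3. the hood is held open at 50 degrees (value of joint hood between 0.768 and 0.977 rad and contact force between hood and the fingers above 0.5 N), for 0.3 s.
At the end, for the whole second after the job is handed in: The fingers hold the hood (contact over 0.5 N) still at 50 degrees, 6 degrees either way, with no loose thing propping it; the plug lies at rest and released within the tub; nothing else on the bench was moved by more than 40 mm (all of step 2 and all of step 3 and velocity of joint hood between -0.1 and 0.1 rad/s and contact force between hood and polish below 0.1 N and contact force between hood and glue below 0.1 N and contact force between hood and jar below 0.1 N and contact force between hood and hammer below 0.1 N and contact force between hood and brush below 0.1 N and contact force between hood and awl below 0.1 N and contact force between hood and plug below 0.1 N); the arm keeps its last pose, push and grip.
It fails at once if the hood is lifted (by more than 6 degrees) while the plug is in its socket (value of joint hood above 0.105 rad and distance between plug_head and socket below 0.045 m).
It fails at once if a bystander is moved by more than 40 mm (distance of any of polish, glue, jar, hammer, brush, awl from where it was at the start of the episode above 0.04 m).
It also fails if it takes over 58 s, if anything falls off the work surface, if the arm or the gripper's body presses on something with over 40 N, if the wrist force passes 120 N, or if a joint passes its speed limit or range.

### The arm

A 6-joint arm with a two-finger parallel gripper is mounted at the origin on the work surface. World frame = base frame: x ahead of the robot, y to its left, z up, the work surface at z = 0. Lengths are in mm, angles in rad, forces in N, time in s.
With the tool pointing down it reaches from about 300 to 750 mm from the base axis. Payload 8.5 kg.
Tool frame: the origin (TCP) lies midway between the tips of the shut fingers; the grasp point (between the pads) lies 19 mm behind it; z points along the fingers, y is the line along which they close (so a half turn about z gives the same grasp; the last joint's range is limited). The gripper opens to 85 mm and grips with 20 to 120 N. Pads are 22 mm wide; open, the fingers measure 114 mm over their backs; the gripper's body (76 mm by 85 mm) begins 54 mm behind the grasp point. The pads swing forward as they close: fully open they stand 13 mm farther back than shut.
Start: joints at [-1.486, 0.381, 1.297, -0, 1.464, -0.215], TCP at [162.425, -525.451, 231.322] pointing down, gripper open.
Joint ranges: [-3.11, 3.11], [-0.89, 2.33], [0.22, 2.48], [-1.42, 4.56], [0.17, 2.85], [-2.88, 2.88]. Speed limits (rad/s): [2.39, 2.39, 3.14, 3.14, 3.14, 3.14].

### API

Orientations are given as a unit quaternion [x, y, z, w].
In Python, from station import arm, viewer, ticket gives the robot as it stands. The module is installed in compiled form; this text tells all that it offers.
- The arm moves only by the tool drive_tool, never from a script. Its argument "increments" is a list of rows, each an object with "translation": the shift along the tool's x, y, z in mm, a list of three; "angular": the turn, a rotation vector about the tool's x, y, z in degrees, a list of three; "jaw": the gripper's target within -1 to 1 (fully open at 1, half-way at 0, shut at -1). In form: [{"translation": [tx, ty, tz], "angular": [ax, ay, az], "jaw": jaw}, ...]. A call has 1 to 12 rows; each row is the pose to reach, as a shift and turn from the pose commanded when the call began, along the tool's axes at that moment; what a row does not reach only later rows make up. A row lasts 1/8 s, in which the tool goes at most 62.5 mm and 10.7 degrees, less where a joint would pass 70% of its speed; a pose out of reach is approached as far as the arm can. A call with a gripper value outside its range is refused whole. The fingers move at their own pace and stop on an object; "squeeze" is the grip in N (left out, the last holds). Time passes only in rows, so rows that repeat a pose let the fingers close. It gives the time, the measured TCP pose, the force, the opening and the grip force at its end, in the units of the state.
- arm.get_obs(): the state, without advancing time (a new reading comes with each control period).
- viewer.get_image(name): name is "scene" or "top" or "wrist"; returns a dict with "color" (480x640x3 uint8, red, green, blue), "range_z" (480x640 float32, mm along the optical axis (not along the pixel's ray), 0 where there is no reading), "K" (3x3 intrinsics, pixels), "rvec" (rotation vector, rad) and "tvec" (3), from world to camera coordinates, as OpenCV has them. Camera axes: x right, y down, z forward; pixel columns grow to the right and rows downward; lengths in mm; the calibration is good to about 2 mm. A picture is of the moment at which its call begins.
- ticket.sign_off(): hands the job in; it is judged then, once.
The state is a dict: "t": time; "qpos": joint angles; "dq": joint speeds; "joint_efforts": joint torques, N m; "position": TCP position; "tcp_rot": TCP orientation; "contact_force": force on the tool from outside, world axes, zero at the start; "wrist_torque": the same for the moment, N m; "gripper_width": finger opening in mm; "grasp_force": force on a finger pad.
Only numpy, scipy, OpenCV 4.12 (cv2) and the standard library are available. Lean on these libraries where they do the work, as an engineer would, in place of code of your own. Each camera call takes 0.05 s, during which the arm holds its last target. There are 200 camera calls.

## Working session

There is one attempt and no reset: what is moved stays moved. The work goes in short steps, Python scripts to look and compute and a tool call to move; the robot and the scene stay as the last step left them, time stands still between calls to the robot, and variables do not carry over. Pictures are saved under pics/ and viewed, at most 10 in all, crops included, and the job is handed in when it is done.

Besides the shell and the picture viewer there is one more tool, called after "Emit:" as name(argument=value, ...) on one line, values as JSON. drive_tool: Moves the arm, as the interface text tells. Its arguments: {"type":"object","properties":{"increments":{"type":"array"},"squeeze":{"type":"number"}},"required":["increments"]}

```bash
mkdir -p pics
cat > h.py <<'E'
import numpy as np, cv2
from station import arm, viewer, ticket
from scipy.spatial.transform import Rotation as R
def grab(name,tag):
    im=viewer.get_image(name)
    cv2.imwrite(f'pics/{tag}.png',im['color'][:,:,::-1])
    np.savez(f'pics/{tag}.npz',**im)
    return im
def cloud(im):
    K=im['K'];z=im['range_z'].astype(float);v,u=np.mgrid[0:480,0:640]
    P=np.stack([(u-K[0,2])*z/K[0,0],(v-K[1,2])*z/K[1,1],z],-1)
    Rm=cv2.Rodrigues(np.array(im['rvec'],float))[0]
    W=(P-np.array(im['tvec'],float).ravel())@Rm
    W[z<=0]=np.nan
    return W
E
python3 - <<'E'
from h import *
for n in('scene','top'):
    im=grab(n,n+'0');print(n,cv2.Rodrigues(np.array(im['rvec'],float))[0].round(2).tolist(),np.array(im['tvec']).round(0),im['K'][0,0])
print(arm.get_obs())
E
```

```text
scene [[0.82, 0.57, -0.02], [0.47, -0.69, -0.54], [-0.32, 0.44, -0.84]] [-430. -123. 1678.] 558.4092043327729
top [[0.01, -1.0, 0.0], [-0.97, -0.01, -0.23], [0.23, 0.0, -0.97]] [  37.  514. 1147.] 459.71867936048704
{'t': 0.1, 'qpos': array([-1.48631694e+00,  3.81150288e-01,  1.29812603e+00,  7.05941455e-06,
        1.46355303e+00, -2.15343761e-01]), 'dq': array([ 0.00018753, -0.0019098 , -0.00191375,  0.00075959,  0.0002876 ,
       -0.00028855]), 'joint_efforts': array([ 4.02537888e-03, -4.49215472e+01, -2.31655777e+01, -6.61845661e-05,
        3.64598534e-03,  4.09833405e-06]), 'position': array([ 162.39956658, -525.2329595 ,  230.78174586]), 'tcp_rot': array([ 9.88784156e-01,  1.49350295e-01,  4.39327717e-05, -6.16796694e-04]), 'contact_force': array([ 1.08869135, -0.04014914, -1.00129528]), 'wrist_torque': array([-0.05741524,  0.00967778,  0.004216  ]), 'grasp_force': 0.0, 'gripper_width': 85.76059643958273}
```

View pics/scene0.png

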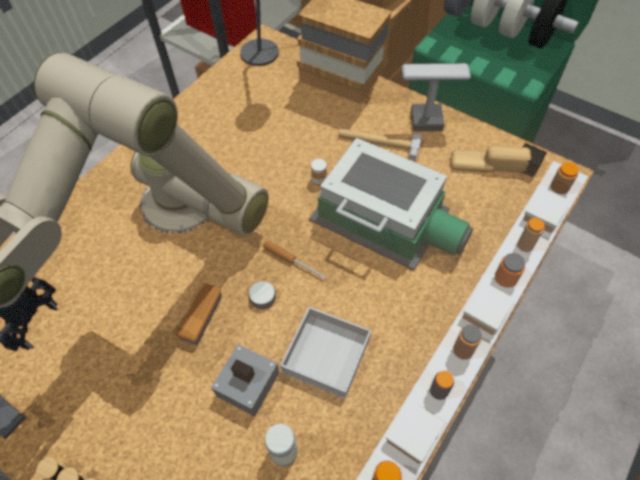

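View pics/top0.png

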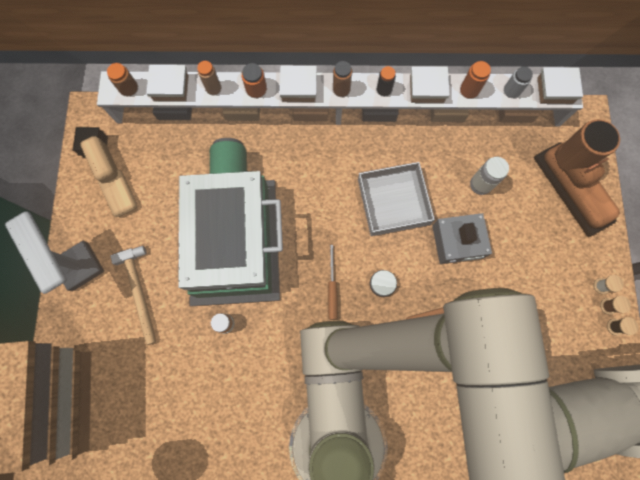

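The scene view shows the isolator box with its plug at (243,372), the tub at (327,350) and the hood handle at (362,215). In the top view the plug is at (468,233), the tub at (397,198), and the handle bar runs at u≈278, v 202–248.

Run:
```python
from h import *
im=dict(np.load('pics/top0.npz'));W=cloud(im)
def reg(n,u0,u1,v0,v1,z0,z1):
    p=W[v0:v1,u0:u1].reshape(-1,3);p=p[(p[:,2]>z0)&(p[:,2]<z1)]
    r=cv2.minAreaRect(p[:,:2].astype(np.float32));print(n,len(p),np.round(r[0],1),np.round(r[1],1),round(r[2],1),'med',np.median(p,0).round(1))
reg('boxtop',425,505,205,270,60,78)
reg('head',445,490,215,250,108,135)
reg('tubrim',350,440,155,240,42,58)
reg('bar',268,288,195,255,100,170)
reg('hoodtop',170,268,160,300,140,175)
reg('polish',360,405,260,305,20,45)
reg('glue',465,515,150,200,115,145)
reg('jar',205,235,310,335,55,85)
for v in range(196,256,6): print(v,W[v,272:284,2].round(0),W[v,278].round(0))
im=dict(np.load('pics/scene0.npz'));W=cloud(im)
reg('s head',225,260,355,385,100,135)
reg('s box',205,285,340,415,60,78)
reg('s bar',330,390,195,232,120,142)
reg('s awl',260,330,235,285,5,40)
reg('s brush',170,225,280,350,15,60)
reg('s tub',275,375,305,400,42,58)
```

```text
boxtop 1656 [ 526.3 -329.2] [111.6 122.9] 7.8 med [ 519.8 -319.2   71.1]
head 221 [ 525.5 -328.3] [46.7 28.9] 8.4 med [ 523.5 -326.5  120.3]
tubrim 549 [ 616.5 -164.6] [222.6 175.5] 11.2 med [ 631.2 -171.1   49.5]
bar 341 [532.6 157. ] [133.   33.7] 2.4 med [528.3 148.5 149.2]
hoodtop 9407 [523.9 281.6] [281.9 217.3] 4.0 med [515.6 286.8 155.9]
polish 546 [ 407.3 -120.7] [68.6 66.5] 71.1 med [ 406.6 -119.5   32.5]
glue 492 [ 691.2 -404.1] [59.4 61.4] 5.1 med [ 689.3 -401.3  130.5]
jar 272 [299.7 295.3] [42.3 44.5] 4.1 med [300.6 294.2  70.4]
196 [12. 17. 13. 11.  2.  2.  1.  0.  3.  2. -4.  3.] [655. 166.   1.]
202 [153. 151. 153. 146. 149. 150. 153. 149. 146.  -2.   3.   4.] [588. 150. 153.]
208 [ 14.  15.  11.  13. 149. 151. 148. 150. 149.   3.  -2.   2.] [574. 150. 148.]
214 [ 11.  15.  13.  15. 147. 147. 154. 151. 149.   1.  -2.  -5.] [558. 149. 154.]
220 [ 11.  12.  14.  10.  13. 143. 152. 151. 147. 146.   1.   2.] [543. 149. 152.]
226 [  7.  13.  10.  11.  14. 145. 149. 148. 150. 148.  -1.   3.] [529. 149. 149.]
232 [ 13.  13.  13.  13.  14. 146. 148. 150. 152. 149.   1.  -1.] [514. 149. 148.]
238 [ 15.  16.  17.  15.  13.  12. 149. 147. 147. 149.  -1.   1.] [498. 148. 149.]
244 [ 13.  10.  12.  10.  11.  14. 148. 149. 150. 147. 147.  -4.] [484. 148. 148.]
250 [147. 149. 148. 149. 148. 152. 152. 147. 149. 145.   2.   0.] [468. 147. 152.]
s head 295 [ 524.6 -326.2] [46.7 29.9] 7.6 med [ 527.  -328.3  119.3]
s box 2055 [ 523.8 -326. ] [113.  121.7] 8.1 med [ 531.5 -337.1   70.1]
s bar 256 [509.5 169.5] [181.8  51.5] 3.9 med [511.9 190.9 131.4]
s awl 624 [410.4  21.9] [193.4 170.4] 38.4 med [388.7  13.7  17. ]
s brush 1318 [ 311.9 -256. ] [ 56.8 159.3] 15.5 med [ 316.7 -260.4   44.5]
s tub 615 [ 637.8 -162.3] [174.8 187.2] 11.5 med [ 638.5 -164.4   48.7]
```

Run:
```python
import cv2
a=cv2.imread('pics/top0.png')[150:280,240:510]
b=cv2.imread('pics/scene0.png')[180:260,310:450]
cv2.imwrite('pics/c1.png',cv2.resize(a,(800,385),interpolation=2))
cv2.imwrite('pics/c2.png',cv2.resize(b,(800,457),interpolation=2))
```

```text
(no output)
```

View pics/c1.png

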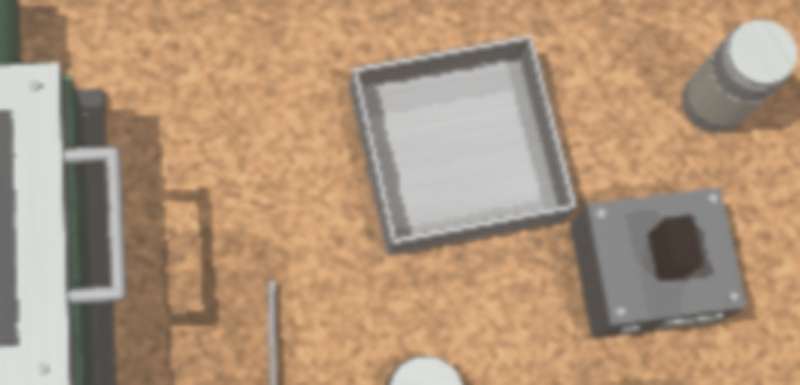

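The crop shows the tub rim corners at crop (355,72), (530,40), (575,207) and (392,247). The bar runs from (118,152) to (120,295) and the plug head is at (678,247).

```bash
cat >> h.py <<'E'
def rows(*targets):
    """targets: (xyz, R or None): print increment rows from the present pose"""
    o=arm.get_obs();p=o['position'];R0=R.from_quat(o['tcp_rot'])
    for x,r in targets:
        r=R0 if r is None else r
        print(R0.inv().apply(np.array(x)-p).round(1),(R0.inv()*r).as_rotvec(degrees=True).round(1))
def down(yaw): # tool x at yaw deg, z down
    return R.from_euler('z',yaw,degrees=True)*R.from_euler('x',180,degrees=True)
def ray(im,u,v,z):
    Rm=cv2.Rodrigues(np.array(im['rvec'],float))[0];c=-Rm.T@np.array(im['tvec'],float).ravel()
    d=Rm.T@np.linalg.inv(im['K'])@[u,v,1];return c+d*(z-c[2])/d[2]
E
python3 - <<'E'
from h import *
im=dict(np.load('pics/top0.npz'))
c=np.array([ray(im,240+a/2.963,150+b/2.963,50)[:2] for a,b in [(355,72),(530,40),(575,207),(392,247)]]);print(c.round(0),c.mean(0))
for a,b in [(118,152),(120,295)]:print(ray(im,240+a/2.963,150+b/2.963,145).round(1))
rows(((525,-327.3,200),down(8)),((525,-327.3,79),down(8)))
E
```

```text
[[ 702.  -61.]
 [ 735. -223.]
 [ 574. -257.]
 [ 536.  -92.]] [ 636.92061546 -158.1510539 ]
[592.8 146.6 145. ]
[470.6 141.6 145. ]
[404.9 -82.   31. ] [-0.1 -0.   9.2]
[404.8 -81.8 152. ] [-0.1 -0.   9.2]
```

Emit:
drive_tool(increments=[{"translation":[60,-12,5],"angular":[0,0,2],"jaw":1},{"translation":[120,-24,10],"angular":[0,0,4],"jaw":1},{"translation":[180,-36,15],"angular":[0,0,6],"jaw":1},{"translation":[240,-48,20],"angular":[0,0,8],"jaw":1},{"translation":[300,-60,25],"angular":[0,0,9.2],"jaw":1},{"translation":[360,-72,30],"angular":[0,0,9.2],"jaw":1},{"translation":[405,-82,31],"angular":[0,0,9.2],"jaw":1},{"translation":[405,-82,31],"angular":[0,0,9.2],"jaw":1},{"translation":[405,-82,31],"angular":[0,0,9.2],"jaw":1}])

```text
t: 1.23
position: [524.7, -327.7, 200.0]
tcp_rot: [0.998, 0.07, -0.0, -0.0]
contact_force: [0.2, -0.1, -0.5]
gripper_width: 85.2
grasp_force: 0.0
```

Run:
```python
from h import *
im=grab('wrist','w1');W=cloud(im)
p=W.reshape(-1,3);p=p[(p[:,2]>110)&(p[:,2]<130)&(abs(p[:,0]-525)<50)&(abs(p[:,1]+327)<45)]
print(len(p),cv2.minAreaRect(p[:,:2].astype(np.float32)),np.median(p,0))
rows(((525,-327.3,79),down(8)))
print(arm.get_obs()['t'])
```

```text
4144 ((526.2735595703125, -326.37933349609375), (45.58620071411133, 28.109806060791016), 8.758808135986328) [ 528.11815485 -326.29381323  120.1372586 ]
[  0.8  -0.6 121.2] [-0.   0.  -0.1]
1.275
```

View pics/w1.png

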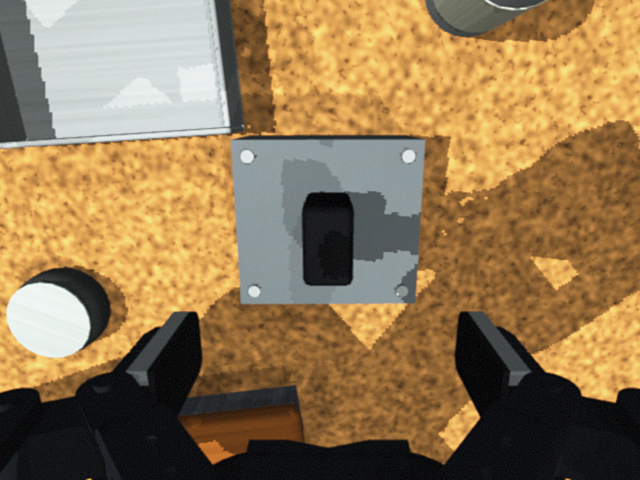

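The wrist view shows the plug head at (328,238), between the fingers and square to them. The depth data puts it about 1 mm from my estimate, so I'll descend and grip.

Emit:
drive_tool(increments=[{"translation":[1.5,-1,50],"angular":[0,0,0],"jaw":1},{"translation":[1.5,-1,95],"angular":[0,0,0],"jaw":1},{"translation":[1.5,-1,121],"angular":[0,0,0],"jaw":1},{"translation":[1.5,-1,121],"angular":[0,0,0],"jaw":0.5},{"translation":[1.5,-1,121],"angular":[0,0,0],"jaw":-1},{"translation":[1.5,-1,121],"angular":[0,0,0],"jaw":-1},{"translation":[1.5,-1,121],"angular":[0,0,0],"jaw":-1},{"translation":[1.5,-1,121],"angular":[0,0,0],"jaw":-1},{"translation":[1.5,-1,121],"angular":[0,0,0],"jaw":-1}], squeeze=60)

```text
t: 2.4
position: [526.9, -326.9, 80.9]
tcp_rot: [0.998, 0.07, 0.001, 0.001]
contact_force: [-1.5, -0.3, 6.6]
gripper_width: 27.8
grasp_force: 59.6
```

Emit:
drive_tool(increments=[{"translation":[0,0,-5],"angular":[0,0,0],"jaw":-1},{"translation":[0,0,-10],"angular":[0,0,0],"jaw":-1},{"translation":[0,0,-16],"angular":[0,0,0],"jaw":-1},{"translation":[0,0,-24],"angular":[0,0,0],"jaw":-1},{"translation":[0,0,-36],"angular":[0,0,0],"jaw":-1},{"translation":[0,0,-55],"angular":[0,0,0],"jaw":-1},{"translation":[0,0,-80],"angular":[0,0,0],"jaw":-1},{"translation":[0,0,-100],"angular":[0,0,0],"jaw":-1},{"translation":[0,0,-100],"angular":[0,0,0],"jaw":-1}])

```text
t: 3.52
position: [527.0, -326.7, 181.5]
tcp_rot: [0.998, 0.07, 0.001, 0.001]
contact_force: [0.4, -0.1, -0.2]
gripper_width: 27.3
grasp_force: 63.1
```

Run:
```python
from h import *
W=cloud(grab('top','t1'))
p=W[185:285,355:520].reshape(-1,3)
# tub rim, using the top band only
q=p[(p[:,2]>44)&(p[:,2]<56)&(p[:,0]>535)&(p[:,1]>-262)&(p[:,1]<-60)]
rows(((637,-160,180),down(11.5)),((637,-160,60),down(11.5)))
b=W[190:255,276:283].reshape(-1,3);b=b[b[:,2]>140]
print(b[:,:2].mean(0))
```

```text
[ 1.324e+02 -1.494e+02 -1.000e-01] [ 0.1 -0.1 -3.5]
[ 132.3 -149.5  119.9] [ 0.1 -0.1 -3.5]
[529.08842096 146.98589596]
```

View pics/t1.png

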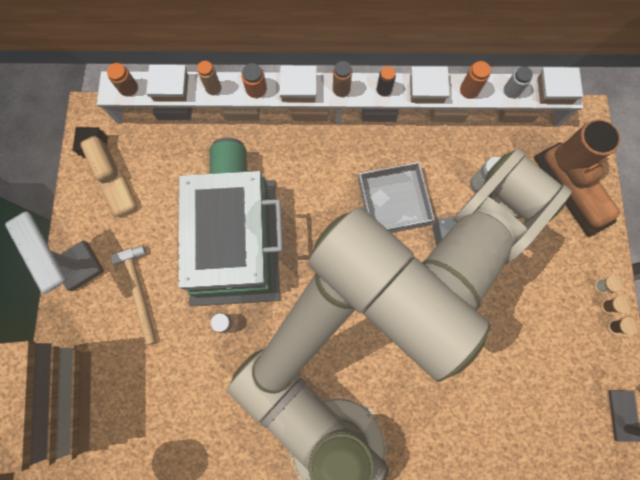

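The top view shows the plug clear of the box. The wrist is above the isolator box, the tub is still at (397,198), and the bystanders haven't moved. Next I'll carry the plug to the tub.

Emit:
drive_tool(increments=[{"translation":[40,-45,0],"angular":[0,0,-1],"jaw":-1},{"translation":[80,-90,0],"angular":[0,0,-2],"jaw":-1},{"translation":[115,-130,0],"angular":[0,0,-3],"jaw":-1},{"translation":[132,-149.5,0],"angular":[0,0,-3.5],"jaw":-1},{"translation":[132,-149.5,30],"angular":[0,0,-3.5],"jaw":-1},{"translation":[132,-149.5,75],"angular":[0,0,-3.5],"jaw":-1},{"translation":[132,-149.5,115],"angular":[0,0,-3.5],"jaw":-1},{"translation":[132,-149.5,132],"angular":[0,0,-3.5],"jaw":-1},{"translation":[132,-149.5,139],"angular":[0,0,-3.5],"jaw":-1},{"translation":[132,-149.5,140],"angular":[0,0,-3.5],"jaw":-1}])

```text
t: 4.82
position: [636.9, -160.2, 40.1]
tcp_rot: [0.995, 0.1, 0.001, 0.0]
contact_force: [-1.1, 0.2, -0.5]
gripper_width: 27.3
grasp_force: 63.1
```

Emit:
drive_tool(increments=[{"translation":[0,0,0],"angular":[0,0,0],"jaw":0.4},{"translation":[0,0,0],"angular":[0,0,0],"jaw":0.4},{"translation":[0,0,0],"angular":[0,0,0],"jaw":0.4},{"translation":[0,0,0],"angular":[0,0,0],"jaw":0.4},{"translation":[0,0,-30],"angular":[0,0,0],"jaw":0.4},{"translation":[0,0,-80],"angular":[0,0,0],"jaw":0.4},{"translation":[0,0,-140],"angular":[0,0,0],"jaw":0.4},{"translation":[0,0,-190],"angular":[0,0,0],"jaw":0.4},{"translation":[0,0,-190],"angular":[0,0,0],"jaw":0.4},{"translation":[0,0,-190],"angular":[0,0,0],"jaw":0.4}])

```text
t: 6.08
position: [636.1, -159.8, 228.4]
tcp_rot: [0.995, 0.1, -0.001, -0.0]
contact_force: [-0.4, 0.4, -0.3]
gripper_width: 59.6
grasp_force: 0.0
```

Run:
```python
from h import *
W=cloud(grab('wrist','w2'))
p=W.reshape(-1,3);k=(abs(p[:,0]-637)<78)&(abs(p[:,1]+160)<78)
q=p[k&(p[:,2]>60)&(p[:,2]<100)];print(len(q),q.mean(0),q.max(0)-q.min(0))
o=arm.get_obs();print(o['t'],o['position'],R.from_quat(o['tcp_rot']).as_matrix().round(2).tolist(),o['qpos'].round(2))
```

```text
2582 [ 638.29278936 -159.29159403   77.49239886] [48.15960729 34.48244703 20.14874144]
6.125 [ 635.99915251 -159.73856074  227.73813912] [[0.98, 0.2, -0.0], [0.2, -0.98, 0.0], [-0.0, -0.0, -1.0]] [-0.43  0.58  0.97 -0.    1.6   0.94]
```

View pics/w2.png

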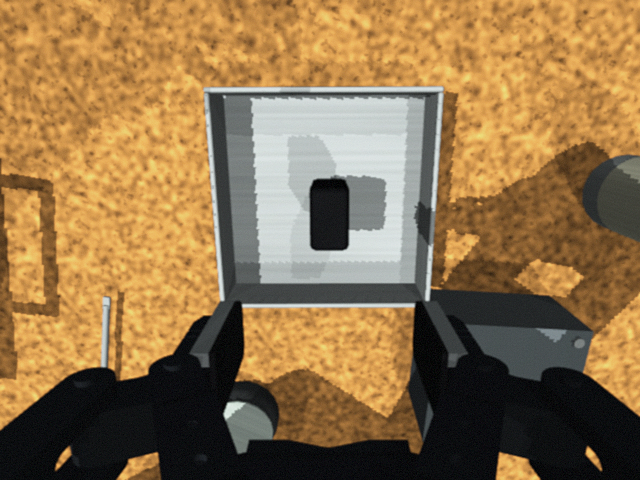

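View pics/c2.png

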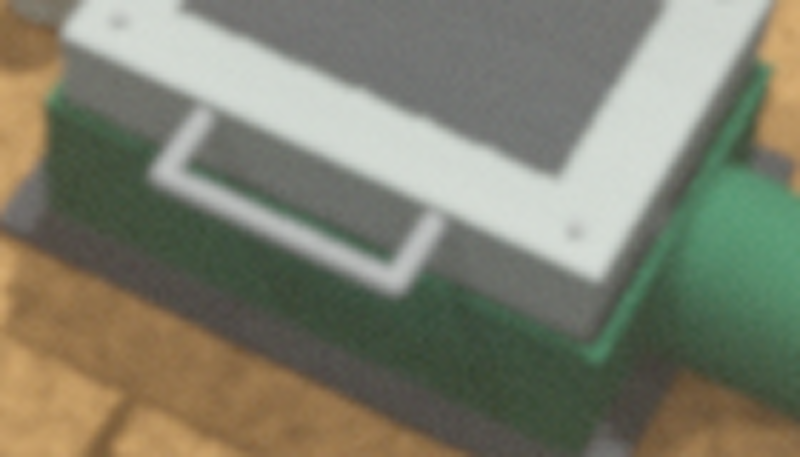

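The wrist view shows the plug upright at (329,215), in the middle of the tub, released. The scene crop shows the handle running from (165,175) to (400,285), level and clear of the hood face. Next I'll move above the bar.

Run:
```python
from h import *
rows(((531,130,228),down(2.5)))
```

```text
[-4.520e+01 -3.048e+02  3.000e-01] [-0.1  0.1  9. ]
```

Emit:
drive_tool(increments=[{"translation":[-8,-50,0],"angular":[0,0,1.5],"jaw":-0.3},{"translation":[-15,-100,0],"angular":[0,0,3],"jaw":-0.3},{"translation":[-22,-150,0],"angular":[0,0,4.5],"jaw":-0.3},{"translation":[-30,-200,0],"angular":[0,0,6],"jaw":-0.3},{"translation":[-37,-250,0],"angular":[0,0,7.5],"jaw":-0.3},{"translation":[-45,-305,0],"angular":[0,0,9],"jaw":-0.3},{"translation":[-45,-305,0],"angular":[0,0,9],"jaw":-0.3},{"translation":[-45,-305,0],"angular":[0,0,9],"jaw":-0.3}])

```text
t: 7.12
position: [531.6, 129.8, 228.4]
tcp_rot: [1.0, 0.022, -0.001, 0.0]
contact_force: [-0.3, -0.6, 0.8]
gripper_width: 30.2
grasp_force: 0.0
```

Run:
```python
from h import *
W=cloud(grab('wrist','w3'))
p=W.reshape(-1,3)
q=p[(abs(p[:,0]-531)<75)&(p[:,1]>120)&(p[:,1]<162)&(p[:,2]>138)&(p[:,2]<160)]
print(len(q),q.mean(0),q.min(0),q.max(0),cv2.minAreaRect(q[:,:2].astype(np.float32)))
m=q[abs(q[:,0]-531)<45];f=np.polyfit(m[:,0],m[:,1],1);print(np.degrees(np.arctan(f[0])),np.polyval(f,531),np.percentile(m[:,1]-np.polyval(f,m[:,0]),[2,98]),np.percentile(m[:,2],[50,90]))
h=p[(p[:,2]>148)&(p[:,2]<162)&(p[:,1]>170)&(p[:,1]<230)]; print(len(h),h.min(0),h.max(0))
y0=np.polyval(f,531)
rows(((531,y0,228),down(np.degrees(np.arctan(f[0])))),((531,y0,126),down(np.degrees(np.arctan(f[0])))))
```

```text
5119 [539.41799985 150.0519673  148.80059409] [466.59779545 139.6823038  142.40550733] [597.50679632 161.98880819 151.93247587] ((532.1363525390625, 150.71116638183594), (131.24928283691406, 14.357571601867676), 4.288183212280273)
4.171302765553703 149.21881754785218 [-5.36976151  5.91465058] [149.13774004 150.38236867]
27909 [387.61482374 170.00316885 148.000407  ] [649.99782934 229.99965692 159.21630263]
[  0.  -20.    0.5] [ 0.   0.1 -1.7]
[  0.2 -20.  102.5] [ 0.   0.1 -1.7]
```

View pics/w3.png

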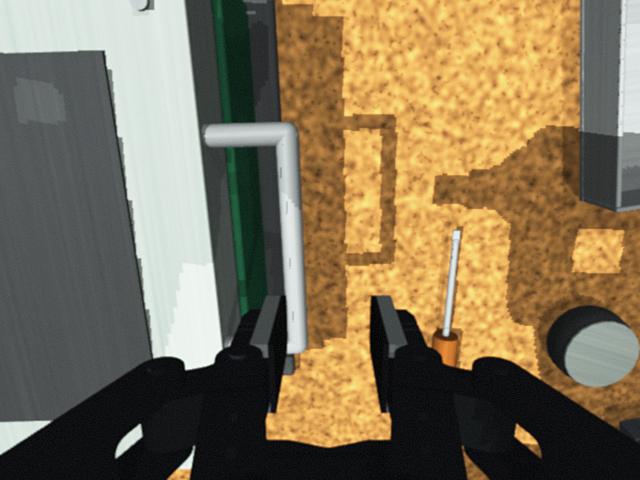

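The wrist view shows the bar from (285,130) to (297,350). The fit puts it at (531, 149) with a yaw of 4.2°. I'll shift over it, descend and grip.

Emit:
drive_tool(increments=[{"translation":[0,-20,10],"angular":[0,0,-1.7],"jaw":-0.3},{"translation":[0,-20,30],"angular":[0,0,-1.7],"jaw":-0.3},{"translation":[0,-20,60],"angular":[0,0,-1.7],"jaw":-0.3},{"translation":[0,-20,90],"angular":[0,0,-1.7],"jaw":-0.3},{"translation":[0,-20,102],"angular":[0,0,-1.7],"jaw":-0.3},{"translation":[0,-20,102],"angular":[0,0,-1.7],"jaw":-1},{"translation":[0,-20,102],"angular":[0,0,-1.7],"jaw":-1},{"translation":[0,-20,102],"angular":[0,0,-1.7],"jaw":-1},{"translation":[0,-20,102],"angular":[0,0,-1.7],"jaw":-1}], squeeze=50)

```text
t: 8.3
position: [530.8, 149.5, 128.0]
tcp_rot: [0.999, 0.036, 0.0, 0.0]
contact_force: [-1.9, -4.7, -2.3]
gripper_width: 10.1
grasp_force: 48.6
```

Run:
```python
from h import *
o=arm.get_obs();p=o['position'];print(p,o['contact_force'],o['gripper_width'])
a0=np.arctan2(40,-242);r=np.hypot(242,40)
d=R.from_euler('z',4.2,degrees=True)
T=[]
for th in range(5,55,5):
    a=a0-np.radians(th);T.append((p+d.apply([0,r*np.cos(a)+242,r*np.sin(a)-40]),None))
rows(*T)
```

```text
[530.84968678 149.46330999 127.99316725] [-1.92590793 -4.67761592 -2.25344316] 10.07039683628772
[  0.   -4.4 -20.9] [0. 0. 0.]
[  0.  -10.6 -41.4] [0. 0. 0.]
[  0.  -18.5 -61.3] [0. 0. 0.]
[  0.  -28.2 -80.4] [0. 0. 0.]
[  0.  -39.5 -98.6] [0. 0. 0.]
[   0.   -52.3 -115.7] [0. 0. 0.]
[   0.   -66.6 -131.6] [0. 0. 0.]
[   0.   -82.2 -146.3] [0. 0. 0.]
[  -0.   -99.  -159.5] [0. 0. 0.]
[  -0.  -116.9 -171.2] [0. 0. 0.]
```

Emit:
drive_tool(increments=[{"translation":[0,-2,-10.5],"angular":[0,0,0],"jaw":-1},{"translation":[0,-4.4,-21],"angular":[0,0,0],"jaw":-1},{"translation":[0,-7.3,-31],"angular":[0,0,0],"jaw":-1},{"translation":[0,-10.6,-41.4],"angular":[0,0,0],"jaw":-1},{"translation":[0,-14.4,-51.5],"angular":[0,0,0],"jaw":-1},{"translation":[0,-18.5,-61.3],"angular":[0,0,0],"jaw":-1},{"translation":[0,-18.5,-61.3],"angular":[0,0,0],"jaw":-1}])

```text
t: 9.18
position: [529.6, 167.7, 190.2]
tcp_rot: [0.999, 0.036, 0.001, 0.001]
contact_force: [-1.1, -8.2, -0.3]
gripper_width: 9.9
grasp_force: 48.8
```

```bash
cat > ang.py <<'E'
from h import *
import sys
W=cloud(grab('scene',sys.argv[1]))
d=R.from_euler('z',4.2,degrees=True)
q=(W.reshape(-1,3)-[531,149.2,0])@d.as_matrix() # machine frame: hinge at y=242,z=105
q=q[np.isfinite(q).all(1)&(abs(q[:,0])<125)&(q[:,1]>110)&(q[:,1]<225)&(q[:,2]>145)&(q[:,2]<400)]
x=q[:,1];b=np.median(q[:,2]) 
# bin-wise profile
for lo in range(110,225,20):
    s=q[(x>=lo)&(x<lo+20)]
    if len(s)>20: print(lo,len(s),np.median(s,0).round(0))
m=q[q[:,0]>20]
f=np.polyfit(m[:,1],m[:,2],1);res=m[:,2]-np.polyval(f,m[:,1]);m=m[abs(res)<10];f=np.polyfit(m[:,1],m[:,2],1)
print('angle',np.degrees(np.arctan(-f[0])),len(m)); o=arm.get_obs();print(o['t'],o['position'],o['contact_force'],o['gripper_width'])
E
python3 ang.py s2
```

```text
110 300 [ 51. 120. 192.]
130 257 [ 55. 140. 187.]
150 250 [ 53. 160. 181.]
170 259 [ 50. 180. 176.]
190 272 [ 44. 200. 171.]
210 174 [ 52. 217. 165.]
angle 14.976647956414432 1060
9.225 [529.57011532 167.54348569 189.8315503 ] [-0.4770703  -8.50180635 -1.27090724] 9.8359867458873
```

The hood is at 15.0°, as planned. I'll carry on to 50°.

Emit:
drive_tool(increments=[{"translation":[0,-4.6,-9.7],"angular":[0,0,0],"jaw":-1},{"translation":[0,-9.7,-19.1],"angular":[0,0,0],"jaw":-1},{"translation":[0,-15.1,-28.3],"angular":[0,0,0],"jaw":-1},{"translation":[0,-21,-37.3],"angular":[0,0,0],"jaw":-1},{"translation":[0,-27.2,-46],"angular":[0,0,0],"jaw":-1},{"translation":[0,-33.8,-54.4],"angular":[0,0,0],"jaw":-1},{"translation":[0,-40.8,-62.5],"angular":[0,0,0],"jaw":-1},{"translation":[0,-48.1,-70.3],"angular":[0,0,0],"jaw":-1},{"translation":[0,-48.1,-70.3],"angular":[0,0,0],"jaw":-1}])

```text
t: 10.35
position: [526.3, 214.8, 261.8]
tcp_rot: [0.999, 0.036, 0.002, 0.002]
contact_force: [-3.5, -13.7, 8.1]
gripper_width: 10.2
grasp_force: 49.3
```

```bash
python3 ang.py s3
```

```text
110 228 [ 25. 120. 251.]
130 224 [ 28. 140. 239.]
150 192 [ 37. 160. 225.]
170 172 [ 37. 180. 212.]
190 155 [ 40. 200. 199.]
210 108 [ 45. 218. 186.]
angle 33.87996827520684 620
10.4 [526.28342236 214.62255805 261.59197051] [ -2.77484154 -13.4069872    8.3383857 ] 10.035793971218009
```

Emit:
drive_tool(increments=[{"translation":[0,1.5,-2],"angular":[0,0,0],"jaw":-1},{"translation":[0,-6,-9],"angular":[0,0,0],"jaw":-1},{"translation":[0,-14,-16.2],"angular":[0,0,0],"jaw":-1},{"translation":[0,-22,-23],"angular":[0,0,0],"jaw":-1},{"translation":[0,-30.5,-29.6],"angular":[0,0,0],"jaw":-1},{"translation":[0,-39,-36],"angular":[0,0,0],"jaw":-1},{"translation":[0,-48.5,-42],"angular":[0,0,0],"jaw":-1},{"translation":[0,-51,-43.5],"angular":[0,0,0],"jaw":-1},{"translation":[0,-51,-43.5],"angular":[0,0,0],"jaw":-1},{"translation":[0,-51,-43.5],"angular":[0,0,0],"jaw":-1},{"translation":[0,-51,-43.5],"angular":[0,0,0],"jaw":-1}])

```text
t: 11.78
position: [522.6, 266.6, 304.3]
tcp_rot: [0.999, 0.036, 0.002, 0.001]
contact_force: [-0.7, -6.4, 5.9]
gripper_width: 10.2
grasp_force: 49.4
```

```bash
python3 ang.py s4
```

```text
110 990 [ 11. 121. 268.]
130 773 [ 16. 137. 279.]
150 127 [ 24. 152. 289.]
170 27 [ 36. 180. 262.]
angle -24.440815732931853 436
11.825 [522.52975848 266.59464335 304.29661127] [-0.74739625 -7.1975836   6.30041157] 9.916953330764644
```

View pics/s4.png

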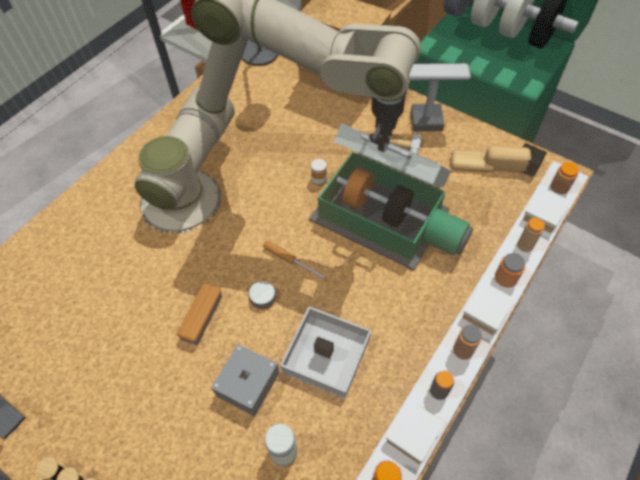

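The scene view shows the hood held open by the gripper at (385,140), the plug in the tub at (323,345), and the bystanders in place. I'll check the angle from the top camera.

Run:
```python
from h import *
W=cloud(grab('top','t4'))
d=R.from_euler('z',4.2,degrees=True)
q=(W.reshape(-1,3)-[531,149.2,0])@d.as_matrix()
q=q[np.isfinite(q).all(1)&(abs(q[:,0])<135)&(abs(q[:,0])>85)&(q[:,1]>165)&(q[:,1]<265)&(q[:,2]>130)&(q[:,2]<330)]
f=np.polyfit(q[:,1],q[:,2],1)
for _ in range(5):
    k=abs(q[:,2]-np.polyval(f,q[:,1]))<15
    f=np.polyfit(q[k,1],q[k,2],1)
print(len(q),k.sum(),np.degrees(np.arctan(-f[0])))
p=W.reshape(-1,3);q=p[(abs(p[:,0]-637)<70)&(abs(p[:,1]+160)<70)&(p[:,2]>60)];print(len(q),np.median(q,0))
o=arm.get_obs();print(o['t'],o['dq'].round(4),o['grasp_force'],o['gripper_width'])
```

```text
19 19 56.10393248794633
207 [ 633.61331404 -161.07311284   77.96701775]
11.875 [-0.0001 -0.0006 -0.0015  0.0007  0.0031  0.0001] 49.38326060771942 9.917260297104523
```

Run:
```python
from h import *
d=R.from_euler('z',4.2,degrees=True)
for n in('t4','s4'):
    W=cloud(dict(np.load(f'pics/{n}.npz')))
    q=(W.reshape(-1,3)-[531,149.2,0])@d.as_matrix()
    q=q[np.isfinite(q).all(1)&(abs(q[:,0])<140)&(q[:,1]>80)&(q[:,1]<300)&(q[:,2]>112)&(q[:,2]<340)]
    for s in(1,-1):
        m=q[(s*q[:,0]>60)]
        print(n,s,len(m))
        for z in range(112,330,15):
            b=m[(m[:,2]>=z)&(m[:,2]<z+15)]
            if len(b)>3: print(z,len(b),b[:,1:].mean(0).round(0),np.percentile(b[:,1],[5,95]).round(0))
```

```text
t4 1 144
112 36 [ 96. 120.] [ 89. 103.]
127 25 [153. 133.] [100. 276.]
142 37 [267. 151.] [264. 272.]
157 33 [258. 163.] [254. 262.]
172 13 [250. 175.] [249. 252.]
t4 -1 130
112 99 [ 98. 121.] [ 90. 106.]
127 28 [118. 129.] [101. 219.]
s4 1 1088
112 76 [133. 120.] [ 92. 249.]
127 126 [150. 133.] [109. 254.]
142 21 [223. 150.] [132. 262.]
157 21 [230. 165.] [203. 251.]
172 21 [212. 180.] [185. 243.]
187 21 [196. 195.] [167. 228.]
202 21 [192. 211.] [168. 217.]
217 22 [175. 223.] [149. 207.]
232 28 [162. 240.] [134. 192.]
247 87 [130. 259.] [113. 180.]
262 317 [129. 269.] [116. 144.]
277 293 [143. 284.] [131. 153.]
292 19 [143. 295.] [128. 151.]
307 13 [120. 316.] [115. 126.]
s4 -1 884
112 107 [111. 120.] [ 91. 177.]
127 213 [133. 134.] [108. 164.]
247 53 [119. 260.] [115. 124.]
262 276 [128. 270.] [116. 138.]
277 218 [144. 284.] [134. 154.]
292 8 [150. 293.] [147. 152.]
307 5 [116. 319.] [112. 121.]
```

The hood's top front corner measures about (152, 292) mm in the machine frame, against (151.9, 290.5) predicted for 50°. The side-edge slope gives about 51°, so the job is ready to hand in.

```bash
python3 -c "
from h import *
print(ticket.sign_off())"
```

```text
the job is handed in; nothing more can be done
None
```

The job is handed in: the plug stands released in the tub, the gripper is holding the hood open at about 50–51°, and the bystanders look undisturbed in the camera view; the sign-off gave no verdict.

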